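# Load a bearing ring and slide its carrier under the reader gantry to the stop

### The arm

A 6-joint arm with a two-finger parallel gripper is mounted at the origin on the work surface; the furniture and walls round the work are solid. World frame = base frame: x ahead of the robot, y to its left, z up, the work surface at z = 0. Lengths are in m, angles in degrees, forces in N, time in s.
With the tool pointing down it reaches from about 0.4 to 0.825 m from the base axis. Payload 7 kg.
Tool frame: the origin (TCP) lies at the very end of the fingers, on their centre line; the grasp point (between the pads) lies 19 mm behind it (ctrl.tcp_to_grasp is the distance from the TCP to the grasp point, in m); z points along the fingers, x is the direction in which the jaws open and shut, and the axes are right-handed (so a half turn about z gives the same grasp; the last joint's range is limited). The gripper opens to 88 mm and grips with 3 to 60 N. Pads are 19 mm wide; open, the fingers measure 130 mm over their backs; the gripper's body (78 mm by 193 mm) begins 47 mm behind the grasp point.
Start: joints at [81.71, 20.546, 0.682, 0, -70.136, -16.507], TCP at [0.283, 0.613, 0.227] pointing down, gripper open.
Joint ranges: [-176.03, 176.03], [-82.01, 121.73], [-58.28, 71.71], [-173.87, 95.51], [-174.79, -0.11], [-173.66, 173.66]. Speed limits (degrees/s): [136.94, 136.94, 172.46, 180, 180, 180].

### API

Orientations are given as [roll, pitch, yaw] about the fixed x, y, z axes, in that order (R = Rz(yaw) Ry(pitch) Rx(roll)).
In Python, from plant import sensors, vision, ticket, ctrl gives the robot as it stands. The module is installed in compiled form; this text tells all that it offers.
- The arm moves only by the tool drive_tool, never from a script. Its argument "moves" is a list of rows, each a list of 6 numbers: the shift along the tool's x, y, z in units of 0.15 m (1.0 is 0.15 m), then the turn, a rotation vector about the tool's x, y, z in units of 60 degrees (1.0 is 60 degrees). In form: [[dx, dy, dz, rx, ry, rz], ...]. A call has 1 to 8 rows; each row is the pose to reach, as a shift and turn from the pose measured when the call began, along the tool's axes at that moment; what a row does not reach only later rows make up. A row lasts 1/10 s, in which the tool goes at most 50 mm and 8.59 degrees, less where a joint would pass 70% of its speed; a pose out of reach is approached as far as the arm can. A call with a number of a shift or a turn outside -1 to 1 is refused whole. A call with a gripper value outside its range is refused whole. "fingers" is the opening, from -1 (shut) to 1 (fully open), set as the call begins (left out, the last holds). The fingers move at their own pace and stop on an object; the grip force is fixed at half the most. Time passes only in rows, so rows that repeat a pose let the fingers close. It gives the time, the measured TCP pose, the force and the opening at its end, in the units of the state.
- sensors.get_obs(): the state, without advancing time (a new reading comes with each control period).
- vision.snapshot(name): name is "scene" or "top" or "wrist"; returns a dict with "pixels" (400x640x3 uint8, red, green, blue), "fx", "fy", "cx", "cy" (pixels), "k1" (the pictures are not rectified: a ray, as slopes to the right and down, at radius r is drawn at 1 + k1 r^2 times it, then the intrinsics apply), "R" (3x3) and "t" (3): a world point X has camera coordinates R X + t. Camera axes: x right, y down, z forward; pixel columns grow to the right and rows downward; lengths in m; the calibration is good to about 2 mm. A picture is of the moment at which its call begins. There is no depth.
- ticket.close_job(): hands the job in, once; it reports no verdict.
The state is a dict: "clock": time; "joint_pos": joint angles; "qvel": joint speeds; "tau": joint torques, N m; "tool_pos": TCP position; "orientation": TCP orientation; "force": force on the tool from outside, world axes, zero at the start; "moment": the same for the moment, N m; "opening": finger opening in m.
Only numpy, scipy, OpenCV 4.12 (cv2) and the standard library are available. Lean on these libraries where they do the work, as an engineer would, in place of code of your own. Each camera call takes 0.05 s, during which the arm holds its last target.

### The job

Lay the gold bearing ring flat in the round nest of the white carrier and let go of it. Then slide the carrier along its track, through the low tunnel under the reader head, until it is seated against the stop screw behind the head: press it home with about 10 N for a moment (at least 6 N, never more than 16 N on the stop) and leave it there, still touching the stop's spring pin. Do not knock the reader head, do not lift the carrier off its track, and leave everything else on the desk where it is.

Things in the scene. Friction and masses are not known exactly. Their poses are not given: they have to be found in the camera images.
- ring_center (a point): gold bearing cage ring, 31 mm outside diameter, 9 mm high, about 22 g, lying flat on the desk; the point is its centre, half-way up. Grasp across the outside diameter.
- carrier: white plate 150 x 60 x 8 mm (about 0.5 kg, varies) loose in the track; origin on its underside (4 mm above the desk) below the nest's centre; +x points to the tunnel; the plate spans x = -122 to +28 mm, y = -30 to +30, z = 0 to 8. A dark knob stands near its rear. Sliding it takes about 2 to 8 N, which varies (more if pressed down).
- nest (a point): centre of the floor of the nest, a round recess in the carrier, 37 mm in diameter and 3 mm deep; its floor is 9 mm above the desk, so a seated ring's centre is 4.5 mm above this point and its top 18 mm above the desk
- knob (a point): centre of the carrier's dark round upright knob, 22 mm in diameter, from 16 to 40 mm above the carrier's underside (20 to 44 mm above the desk; the point is 28 mm above the underside). It stands 100 mm behind the nest (carrier -x) and stays outside the tunnel.
- gantry: fixed dark steel track with aluminium rails and grey portal; origin on the desk below the reader head's middle; +x = direction the carrier is pushed, z up. Base plate 4 mm thick, 112 mm wide, x = -265 to +100 mm. Side rails 6 mm high, 69 mm apart up to x = -60 mm, narrowing to 64 mm from x = -30 to +39 mm (carrier: 60). Portal legs at y = +-41 to +-55, x = -18 to +18 mm, 90 mm high.
- reader_head: black reader head hanging in the portal; origin as the gantry's; it fills x = -22 to +22 mm, y = -31 to +31 mm from 21.5 mm above the desk up to about 115 mm: 3.5 mm of headroom over a properly seated ring. Delicate: more than 5 N on it counts as a knock.
- stop_block: blue block behind the head (gantry x = 68 to 90 mm; origin as the gantry's) with a brass stop screw. The screw's face is somewhere between gantry x = +18 and +38 mm: set by hand, not measured, find it by feel. A sprung pin stands out 4 mm from it and gives way at 0.3 to 0.9 N, too weak to push the carrier back; then the carrier's front edge meets the rigid face.
- tweezers: steel tweezers 128 mm long, bystander
- oil_pot: small round pot with lid, 51 mm in diameter, 36 mm high, bystander
- caliper: caliper 235 mm long, lying flat, bystander

How it is judged (in metres and radians):
On the way, in this order (a step that is already met when the one before it is completed fails the run):
1. the gold ring lies flat in the nest, let go and the gripper withdrawn 40 mm (horizontal distance between ring_center and nest below 0.004 m and z of ring_center in the frame of carrier below 0.011 m and angle between ring_center's own z axis and vertical below 0.08 rad and distance between the grasp point and ring_center above 0.04 m), for 0.2 s.
2. the carrier, with the ring in it, is pressed against the stop with 6 to 16 N (contact force between carrier and stop_block above 6 N and horizontal distance between ring_center and nest below 0.004 m), for 0.2 s.
At the end, for the whole second after the job is handed in: the carrier rests flat on its track, still touching the stop (over 0.1 N), the nest from 18 mm before to 14 mm behind the head's middle; the ring lies flat in the nest (centre within 4 mm of the nest's, at most 1.5 mm above seated, tilt under 0.08 rad) (contact force between carrier and stop_block above 0.1 N and x of nest in the frame of gantry between -0.018 and 0.014 m and z of nest in the frame of gantry below 0.012 m and horizontal distance between ring_center and nest below 0.004 m and z of ring_center in the frame of carrier below 0.011 m and angle between ring_center's own z axis and vertical below 0.08 rad and linear speed of carrier below 0.01 m/s).
It fails at once if the stop is pressed with more than 16 N (contact force between carrier and stop_block above 16 N).
It fails at once if the reader head is knocked with more than 5 N (contact force between reader_head and anything else above 5 N).
It fails at once if the carrier is lifted more than 20 mm off its track (z of carrier in the frame of gantry above 0.024 m).
It fails at once if a bystander is moved more than 20 mm (distance of any of tweezers, oil_pot, caliper from where it was at the start of the episode above 0.02 m).
It also fails if it takes over 64 s, if anything falls off the work surface, if the arm or the gripper's body presses on something with over 40 N, if the wrist force passes 120 N, or if a joint passes its speed limit or range.

## Working session

There is one attempt and no reset: what is moved stays moved. The work goes in short steps, Python scripts to look and compute and a tool call to move; the robot and the scene stay as the last step left them, time stands still between calls to the robot, and variables do not carry over. Pictures are saved under pics/ and viewed, and the job is handed in when it is done.

Besides the shell and the picture viewer there is one more tool, called after ">>>" as name(argument=value, ...), one argument or row to a line, values as JSON. drive_tool: Moves the arm, as the interface text tells. Shifts and turns lie within -1 to 1; 1 stands for 0.15 m of shift or 60 degrees of turn. Its arguments: {"type":"object","properties":{"moves":{"type":"array"},"fingers":{"type":"number"}},"required":["moves"]}

```bash
mkdir -p pics
cat > h.py <<'E'
import numpy as np, cv2
from plant import sensors, vision, ticket, ctrl
from scipy.spatial.transform import Rotation as Ro
def snap(name,fn):
    s=vision.snapshot(name); cv2.imwrite('pics/'+fn+'.png',s['pixels'][:,:,::-1]); np.save('pics/'+fn+'.npy',s,allow_pickle=True); return s
def load(fn): return np.load('pics/'+fn+'.npy',allow_pickle=True).item()
def ray(s,u,v):
    K=np.array([[s['fx'],0,s['cx']],[0,s['fy'],s['cy']],[0,0,1.]])
    p=cv2.undistortPoints(np.array([[[u,v]]],float),K,np.array([s['k1'],0,0,0.]))[0,0]
    R=np.array(s['R']);t=np.array(s['t'])
    return -R.T@t, R.T@np.array([p[0],p[1],1.])
def plane(s,u,v,z):
    o,d=ray(s,u,v); return o+d*(z-o[2])/d[2]
def proj(s,X):
    c=np.array(s['R'])@np.array(X)+np.array(s['t']); x,y=c[0]/c[2],c[1]/c[2]; f=1+s['k1']*(x*x+y*y)
    return s['fx']*x*f+s['cx'], s['fy']*y*f+s['cy']
E
python3 - <<'E'
from h import *
print(sensors.get_obs(), ctrl.tcp_to_grasp)
for n in ("scene","top","wrist"):
    s=snap(n,n+'0'); print(n,s['fx'],s['k1'],-np.array(s['R']).T@s['t'])
E
```

```text
{'clock': 0.0, 'joint_pos': array([ 8.17103751e+01,  2.05928396e+01,  6.33053102e-01, -2.02794103e-02,
       -7.01359325e+01, -1.65062394e+01]), 'qvel': array([-9.63560293e-02,  1.10836420e-04,  1.14844581e-01,  1.34546539e-02,
       -1.31641138e-02, -1.01328616e-01]), 'tau': array([ 1.38869789e-03, -5.82719314e+01,  2.93048644e+01,  6.99741885e+00,
        6.85591658e-03, -1.58814692e-04]), 'tool_pos': array([0.28291015, 0.61230377, 0.22560086]), 'orientation': array([-1.79991080e+02, -9.71910784e-02, -1.14802779e+02]), 'force': array([-0.24288859, -0.08551183, -0.27170085]), 'moment': array([ 0.01499707, -0.02666546,  0.0125698 ]), 'opening': 0.08768979043761232} 0.0188
scene 428.2643519184094 -0.08301698002377891 [-0.04749653 -0.27747228  0.99284426]
top 519.7772430976963 0.03639208592964005 [ 0.28816242 -0.0575523   1.43867437]
wrist 321.64588755091364 -0.05256209966266071 [0.35767601 0.57771025 0.38467094]
```

View pics/scene0.png

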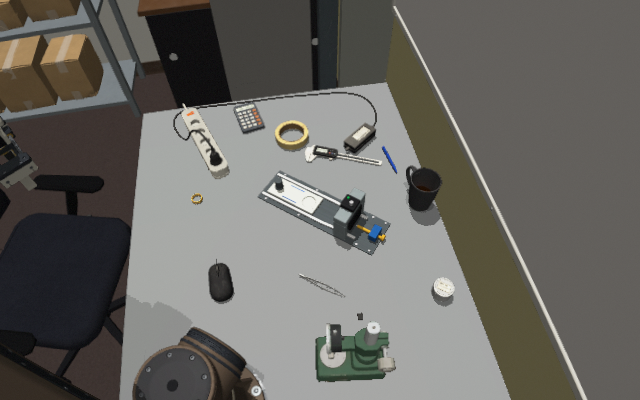

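View pics/top0.png

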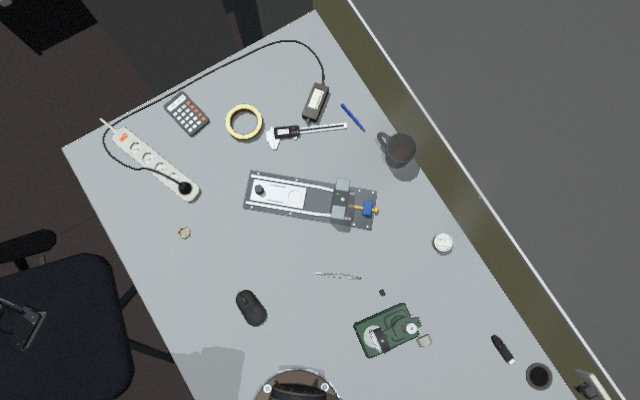

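View pics/wrist0.png

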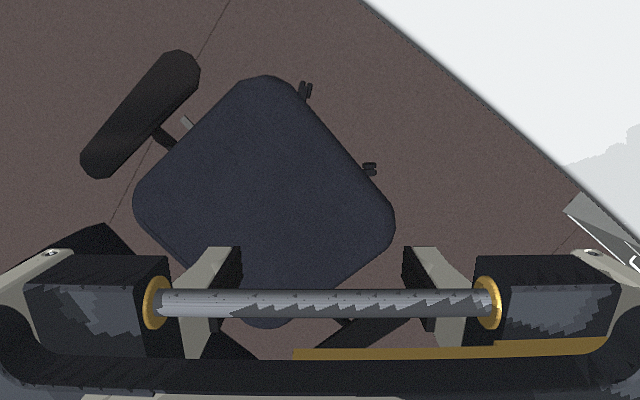

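Top view: the gold ring is at about (184,232), the knob at (259,189), the nest at (294,198), the portal at (342,197) and the blue stop at (368,209). The scene view agrees. Next I'll measure them.

Run:
```python
from h import *
for n,box in (('top0',(165,215,205,250)),('scene0',(185,185,210,210))):
    s=load(n); p=s['pixels']; x0,y0,x1,y1=box
    c=p[y0:y1,x0:x1].astype(int); m=(c[...,0]-c[...,2]>35).astype(np.uint8)
    pts=cv2.findNonZero(m); (cx,cy),r=cv2.minEnclosingCircle(pts); cx+=x0;cy+=y0
    X=plane(s,cx,cy,0.0045); print(n,'ring',cx,cy,r,X,np.hypot(*X[:2]))
s=load('top0');im=cv2.resize(s['pixels'][150:250,230:390,::-1],None,fx=5,fy=5,interpolation=cv2.INTER_CUBIC);cv2.imwrite('pics/topz.png',im)
s=load('scene0');im=cv2.resize(s['pixels'][160:260,250:400,::-1],None,fx=5,fy=5,interpolation=cv2.INTER_CUBIC);cv2.imwrite('pics/scz.png',im)
```

```text
top0 ring 183.5 232.1666660308838 5.911483287811279 [0.48593621 0.30430516 0.0045    ] 0.5733547174308987
scene0 ring 196.3695650100708 198.06521701812744 5.707604885101318 [0.48839018 0.30448281 0.0045    ] 0.5755299700416895
```

View pics/topz.png

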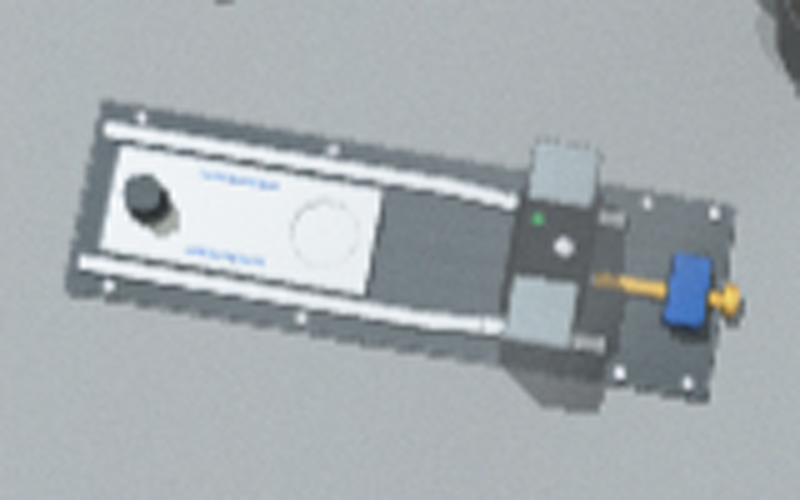

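View pics/scz.png

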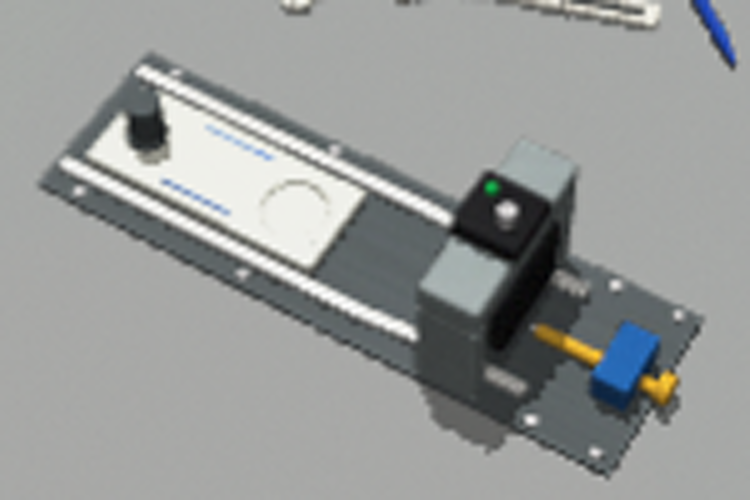

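```bash
cat > m.py <<'E'
from h import *
def P(n,pts,z,x0,y0):
    s=load(n); return np.array([plane(s,x0+(u+.5)/5-.5,y0+(v+.5)/5-.5,z) for u,v in pts])
for n,o,base,car,nest,knob in (('top0',(230,150),[(103,102),(68,294),(706,402),(735,207)],[(120,148),(100,248),(366,295),(382,185)],(325,233),(147,192)),
  ('scene0',(250,160),[(150,53),(40,186),(608,477),(704,318)],[(165,93),(88,154),(313,270),(369,190)],(295,210),(145,97))):
    B=P(n,base,.004,*o); C=P(n,car,.012,*o)
    fr=(B[2]+B[3])/2; re=(B[0]+B[1])/2; d=fr-re; L=np.linalg.norm(d); d/=L
    print(n,'L',L,'W',np.linalg.norm(B[0]-B[1]),np.linalg.norm(B[2]-B[3]),'yaw',np.degrees(np.arctan2(d[1],d[0])),'gantry org',(re+d*.265),(fr-d*.1))
    cf=(C[2]+C[3])/2; cr=(C[0]+C[1])/2; e=cf-cr; print(' carrier L',np.linalg.norm(e),'W',np.linalg.norm(C[2]-C[3]),'yaw',np.degrees(np.arctan2(e[1],e[0])),'nest from edges',cf-e/np.linalg.norm(e)*.028, cr+e/np.linalg.norm(e)*.122)
    N=P(n,[nest],.012,*o)[0]; Kn=P(n,[knob],.044,*o)[0]; print(' nest',N,'knob',Kn,np.linalg.norm((N-Kn)[:2]))
E
python3 m.py
```

```text
top0 L 0.3622880184833528 W 0.11215620840048106 0.11238509701151644 yaw -100.9159180129553 gantry org [ 0.55437327 -0.12983901  0.004     ] [ 0.55488683 -0.1271761   0.004     ]
 carrier L 0.15020013049013328 W 0.06340774975066311 yaw -100.42462579266324 nest from edges [ 0.58008768 -0.00453636  0.012     ] [ 0.58012389 -0.00433953  0.012     ]
 nest [ 0.57946927 -0.00468227  0.012     ] knob [0.59798751 0.09151055 0.044     ] 0.097959096440554
scene0 L 0.3629944668201993 W 0.1125444879073117 0.11310014937746374 yaw -101.00750729666018 gantry org [ 0.55676496 -0.12998833  0.004     ] [ 0.5571479  -0.12801969  0.004     ]
 carrier L 0.14465950483776305 W 0.0618188319051135 yaw -101.12063938070087 nest from edges [ 0.58209662 -0.00587778  0.012     ] [ 0.58106657 -0.011118    0.012     ]
 nest [ 0.58033628 -0.00441837  0.012     ] knob [0.60372352 0.09376839 0.044     ] 0.10093366161428938
```

```bash
cat >> h.py <<'E'
def go(p,yaw=169.):
    o=sensors.get_obs(); R=Ro.from_euler('xyz',o['orientation'],degrees=True); T=Ro.from_euler('xyz',[180,0,yaw],degrees=True)
    d=R.inv().apply(np.array(p)-o['tool_pos'])/.15; r=(R.inv()*T).as_rotvec(degrees=True)/60
    print('clock',round(o['clock'],2),'tcp',o['tool_pos'].round(4),'rpy',o['orientation'].round(2),'F',o['force'].round(2),'op',round(o['opening'],4))
    print('shift',d.round(3),'turn',r.round(4))
E
python3 -c "
from h import *
go([.487,.304,.16])"
```

```text
clock 0.15 tcp [0.283  0.6124 0.2258] rpy [-1.7999e+02 -7.0000e-02 -1.1480e+02] F [-0.18  0.61  0.24] op 0.0876
shift [ 1.295 -2.097  0.441] turn [-1.00e-03 -1.00e-03  1.27e+00]
```

>>> drive_tool(
  moves=[
    [0.6, -1, 0.1, 0, 0, 0.6],
    [0.6, -1, 0.1, 0, 0, 0.6],
    [0.6, -1, 0.1, 0, 0, 0.6],
    [0.6, -1, 0.1, 0, 0, 0.6],
    [0.6, -1, 0.1, 0, 0, 0.6],
  ],
  fingers=0,
)

```text
clock: 0.65
tool_pos: [0.3828, 0.4646, 0.2108]
orientation: [-179.9, -0.1, -151.3]
force: [1.0, 0.2, 0.0]
opening: 0.0532
```

```bash
python3 -c "
from h import *
go([.487,.304,.16])"
```

```text
clock 0.65 tcp [0.3828 0.4646 0.2108] rpy [-1.7992e+02 -1.1000e-01 -1.5128e+02] F [1.04 0.24 0.02] op 0.0532
shift [-0.096 -1.272  0.34 ] turn [-0.002  -0.0012  0.662 ]
```

>>> drive_tool(
  moves=[
    [-0.1, -0.95, 0.3, 0, 0, 0.66],
    [-0.1, -0.95, 0.3, 0, 0, 0.66],
    [-0.1, -0.95, 0.3, 0, 0, 0.66],
    [-0.1, -0.95, 0.3, 0, 0, 0.66],
    [-0.1, -0.95, 0.3, 0, 0, 0.66],
    [-0.1, -0.95, 0.3, 0, 0, 0.66],
  ],
  fingers=0.2,
)

```text
clock: 1.25
tool_pos: [0.4645, 0.3467, 0.1657]
orientation: [-179.8, -0.0, 169.0]
force: [0.2, -0.1, -0.5]
opening: 0.0531
```

```bash
python3 -c "
from h import *
s=snap('wrist','wrist1');print(proj(s,[.487,.304,.0045]))
go([.487,.304,.16])"
```

```text
(np.float64(291.7575050928597), np.float64(152.07941677287275))
clock 1.3 tcp [0.4643 0.347  0.1658] rpy [-1.7986e+02 -3.0000e-02  1.6928e+02] F [-0.4   0.6   0.29] op 0.0524
shift [-0.202 -0.254  0.039] turn [-0.0023 -0.0006  0.0047]
```

View pics/wrist1.png

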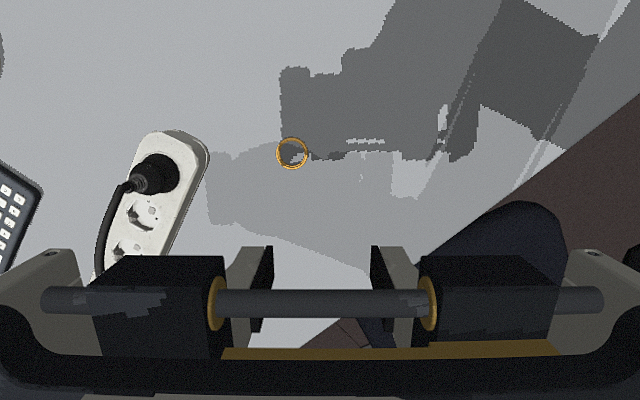

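The ring is at (292,153), within a pixel of where the calibration predicts it. I'll refine that point and then descend.

Run:
```python
from h import *
s=load('wrist1');p=s['pixels'][130:175,270:315].astype(int)
m=((p[...,0]-p[...,2])>50).astype(np.uint8);(cx,cy),r=cv2.minEnclosingCircle(cv2.findNonZero(m))
print(cx+270,cy+130,r,plane(s,cx+270,cy+130,.0045))
go([.4875,.3042,.03]);go([.4875,.3042,.005])
```

```text
291.4324321746826 153.08108139038086 16.076068878173828 [0.487532   0.30490971 0.0045    ]
clock 1.3 tcp [0.4643 0.347  0.1658] rpy [-1.7986e+02 -3.0000e-02  1.6928e+02] F [-0.4   0.6   0.29] op 0.0524
shift [-0.205 -0.25   0.906] turn [-0.0023 -0.0006  0.0047]
clock 1.3 tcp [0.4643 0.347  0.1658] rpy [-1.7986e+02 -3.0000e-02  1.6928e+02] F [-0.4   0.6   0.29] op 0.0524
shift [-0.205 -0.249  1.073] turn [-0.0023 -0.0006  0.0047]
```

>>> drive_tool(
  moves=[
    [-0.205, -0.246, 0.2, -0.002, 0, 0.005],
    [-0.205, -0.246, 0.4, -0.002, 0, 0.005],
    [-0.205, -0.246, 0.6, -0.002, 0, 0.005],
    [-0.205, -0.246, 0.75, -0.002, 0, 0.005],
    [-0.205, -0.246, 0.85, -0.002, 0, 0.005],
    [-0.205, -0.246, 0.9, -0.002, 0, 0.005],
    [-0.205, -0.246, 0.9, -0.002, 0, 0.005],
  ],
)

```text
clock: 2.0
tool_pos: [0.487, 0.3048, 0.03]
orientation: [-179.9, -0.1, 169.1]
force: [0.5, -0.1, -0.2]
opening: 0.0527
```

```bash
python3 -c "
from h import *
go([.4875,.3046,.005])"
```

```text
clock 2.0 tcp [0.487  0.3048 0.03  ] rpy [-1.7989e+02 -9.0000e-02  1.6913e+02] F [ 0.5  -0.06 -0.15] op 0.0527
shift [-0.004 -0.     0.167] turn [-0.0018 -0.0014  0.0022]
```

>>> drive_tool(
  moves=[
    [-0.004, 0, 0.08, 0, 0, 0],
    [-0.004, 0, 0.14, 0, 0, 0],
    [-0.004, 0, 0.168, 0, 0, 0],
    [-0.004, 0, 0.168, 0, 0, 0],
  ],
)

```text
clock: 2.4
tool_pos: [0.4872, 0.3044, 0.0042]
orientation: [-179.8, -0.1, 169.1]
force: [0.2, -0.5, -0.1]
opening: 0.0522
```

>>> drive_tool(
  moves=[
    [0, 0, 0, 0, 0, 0],
    [0, 0, 0, 0, 0, 0],
    [0, 0, 0, 0, 0, 0],
    [0, 0, 0, 0, 0, 0],
    [0, 0, 0, 0, 0, 0],
    [0, 0, 0, 0, 0, 0],
  ],
  fingers=-1,
)

```text
clock: 3.0
tool_pos: [0.4874, 0.3045, 0.0045]
orientation: [-179.9, -0.1, 169.2]
force: [-0.2, -0.9, 3.8]
opening: 0.0293
```

>>> drive_tool(
  moves=[
    [0, 0, -0.1, 0, 0, 0],
    [0, 0, -0.25, 0, 0, 0],
    [0, 0, -0.4, 0, 0, 0],
    [0, 0, -0.4, 0, 0, 0],
  ],
)

```text
clock: 3.4
tool_pos: [0.489, 0.3061, 0.0675]
orientation: [179.9, 0.1, 169.2]
force: [-0.1, -0.7, -0.2]
opening: 0.0296
```

```bash
python3 -c "
from h import *
s=snap('wrist','wrist2');cv2.imwrite('pics/w2z.png',cv2.resize(s['pixels'][150:400,180:500,::-1],None,fx=2,fy=2))
go([.58,-.0045,.065])"
```

```text
clock 3.45 tcp [0.4882 0.3054 0.0659] rpy [ 1.7998e+02 -1.0000e-02  1.6915e+02] F [-0.3  -0.33 -0.81] op 0.0295
shift [-0.99  -1.914  0.006] turn [ 0.0003 -0.0002  0.0026]
```

View pics/w2z.png

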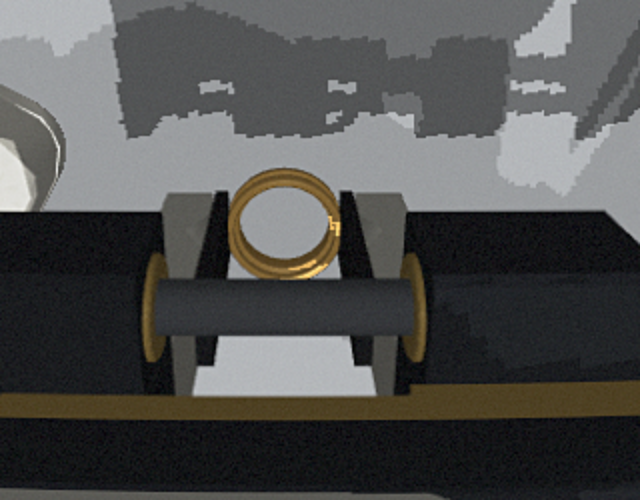

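```bash
python3 -c "
from h import *
s=load('wrist2');o=sensors.get_obs();p=o['tool_pos']
R=Ro.from_euler('xyz',o['orientation'],degrees=True)
print(proj(s,p), [proj(s,p+R.apply([0,y,0])) for y in (-.0155,.0155)])
print(s['cx'],s['cy'],R.inv().apply(-np.array(s['R']).T@s['t']-p))
c=plane(s,180+(285+.5)/2-.5,150+(222+.5)/2-.5,p[2]);print('ring in tool',R.inv().apply(c-p))
"
```

```text
(np.float64(323.8265993748189), np.float64(258.95389863693384)) [(np.float64(323.9077227165735), np.float64(232.9772330405019)), (np.float64(323.74845743596995), np.float64(283.4954428427002))]
321.6515737658081 205.59800006855528 [-0.00095574 -0.08173044 -0.16038693]
ring in tool [-8.70263683e-04  1.10635074e-03  1.11306137e-07]
```

The ring is held centred between the pads, within about 1 mm. Next I'll carry it to the nest.

>>> drive_tool(
  moves=[
    [-0.15, -0.3, -0.1, 0, 0, 0],
    [-0.3, -0.6, -0.1, 0, 0, 0],
    [-0.45, -0.9, -0.1, 0, 0, 0],
    [-0.5, -0.98, -0.1, 0, 0, 0],
    [-0.5, -0.98, -0.1, 0, 0, 0],
  ],
)

```text
clock: 3.95
tool_pos: [0.5339, 0.1442, 0.0799]
orientation: [-179.9, -0.1, 168.9]
force: [0.4, -0.4, -0.4]
opening: 0.0294
```

```bash
python3 -c "
from h import *
s=snap('wrist','wrist3')
go([.58,-.0045,.08])"
```

```text
clock 4.0 tcp [0.5339 0.1455 0.08  ] rpy [-1.7997e+02 -8.0000e-02  1.6900e+02] F [ 0.16 -0.04 -0.21] op 0.0295
shift [-0.492 -0.923 -0.   ] turn [-0.0005 -0.0013 -0.    ]
```

View pics/wrist3.png

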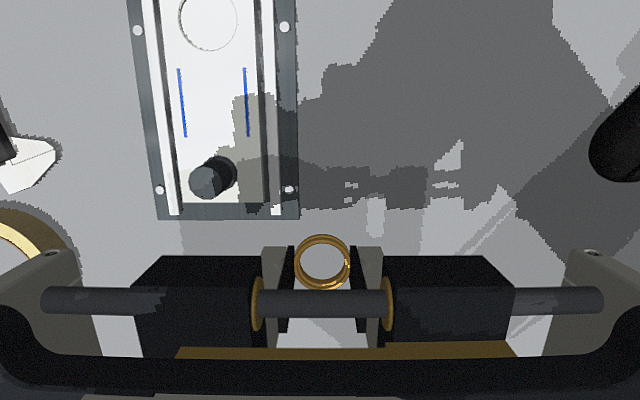

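```bash
python3 -c "
from h import *
s=load('wrist3')
cv2.imwrite('pics/w3z.png',cv2.resize(s['pixels'][0:80,130:270,::-1],None,fx=5,fy=5,interpolation=cv2.INTER_CUBIC))
print(proj(s,[.58,-.0045,.012]),plane(s,204,182,.044))
"
```

```text
(np.float64(206.92832608814797), np.float64(16.89712556776186)) [0.59964432 0.09427596 0.044     ]
```

View pics/w3z.png

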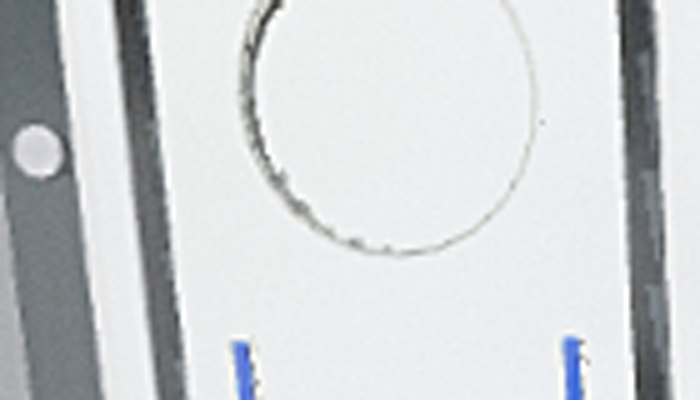

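```bash
python3 -c "
from h import *
from scipy.optimize import least_squares
s=load('wrist3')
P=np.array([plane(s,130+(u+.5)/5-.5,(v+.5)/5-.5,.012)[:2] for u,v in [(240,95),(253,35),(262,170),(300,218),(397,255),(470,230),(513,188),(537,100),(505,5)]])
r=least_squares(lambda q:np.hypot(*(P-q[:2]).T)-q[2],[.58,-.005,.018]);print(r.x,r.fun.round(4))
go([.58,-.0045,.08])
"
```

```text
[ 0.58019748 -0.00323537  0.01893683] [ 0.0003 -0.0004  0.0002  0.0001 -0.0001 -0.0004  0.      0.0003 -0.    ]
clock 4.0 tcp [0.5339 0.1455 0.08  ] rpy [-1.7997e+02 -8.0000e-02  1.6900e+02] F [ 0.16 -0.04 -0.21] op 0.0295
shift [-0.492 -0.923 -0.   ] turn [-0.0005 -0.0013 -0.    ]
```

>>> drive_tool(
  moves=[
    [-0.15, -0.3, 0, 0, 0, 0],
    [-0.3, -0.6, 0, 0, 0, 0],
    [-0.45, -0.85, 0, 0, 0, 0],
    [-0.489, -0.922, 0.1, 0, 0, 0],
    [-0.489, -0.922, 0.25, 0, 0, 0],
    [-0.489, -0.922, 0.33, 0, 0, 0],
    [-0.489, -0.922, 0.33, 0, 0, 0],
  ],
)

```text
clock: 4.7
tool_pos: [0.5777, -0.0037, 0.0281]
orientation: [-179.9, -0.3, 169.0]
force: [-0.3, -0.5, -0.2]
opening: 0.0293
```

```bash
python3 -c "
from h import *
s=snap('wrist','wrist4')
s2=snap('top','top4');s3=snap('scene','scene4');cv2.imwrite('pics/c4.png',np.hstack([cv2.resize(q[...,::-1],(400,400),interpolation=cv2.INTER_CUBIC) for q in (s2['pixels'][150:250,250:350],s3['pixels'][150:250,260:360])]))
go([.5795,-.0045,.0145])"
```

```text
clock 4.85 tcp [ 0.5799 -0.0032  0.031 ] rpy [-1.7997e+02 -4.0000e-02  1.6909e+02] F [ 0.38 -0.03 -0.04] op 0.0297
shift [ 0.001 -0.009  0.11 ] turn [-0.0005 -0.0007  0.0016]
```

View pics/wrist4.png

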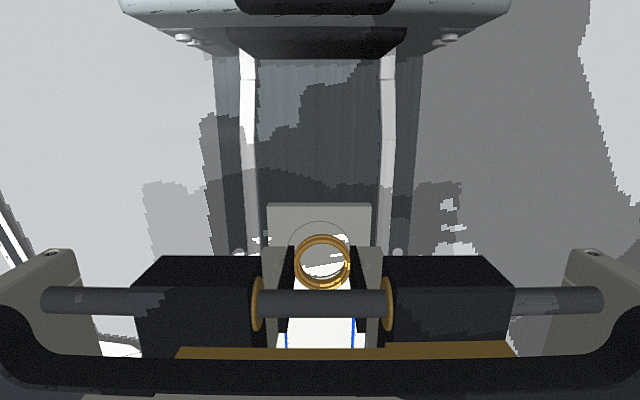

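View pics/c4.png

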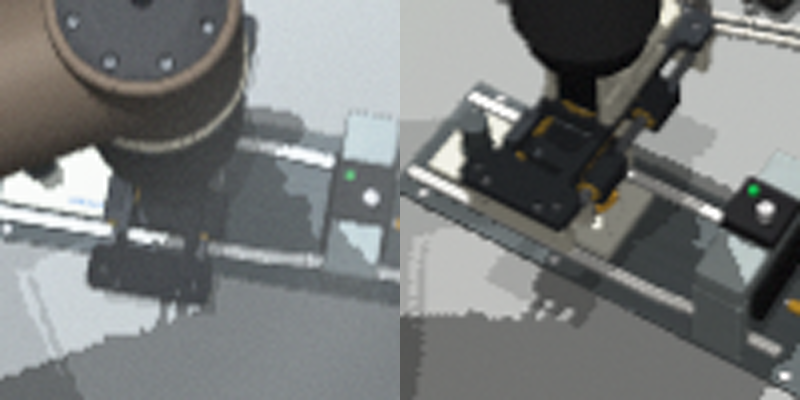

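```bash
python3 -c "
from h import *
s=load('wrist4')
a=plane(s,267,203.5,.012);b=plane(s,371,203.5,.012);m=(a+b)/2;d=np.array([np.cos(np.radians(-101)),np.sin(np.radians(-101)),0])
print(a,b,np.linalg.norm(a-b),'nest from edge',m-.028*d,'nest from arc',plane(s,318,221,.012)-.0185*d)
c=plane(s,321.7,262,.031);print('ring',c)
"
```

```text
[ 0.60339654 -0.03766425  0.012     ] [ 0.5451735  -0.02630977  0.012     ] 0.059319866459624934 nest from edge [ 0.57962767 -0.00450145  0.012     ] nest from arc [ 0.58044161 -0.00353488  0.012     ]
ring [ 0.57804929 -0.00502183  0.031     ]
```

>>> drive_tool(
  moves=[
    [0.003, -0.005, 0.03, 0, 0, 0.001],
    [0.003, -0.005, 0.06, 0, 0, 0.001],
    [0.003, -0.005, 0.085, 0, 0, 0.001],
    [0.003, -0.005, 0.1, 0, 0, 0.001],
    [0.003, -0.005, 0.108, 0, 0, 0.001],
    [0.003, -0.005, 0.108, 0, 0, 0.001],
    [0.003, -0.005, 0.108, 0, 0, 0.001],
  ],
)

```text
clock: 5.55
tool_pos: [0.5794, -0.004, 0.0148]
orientation: [-180.0, -0.0, 169.0]
force: [-0.7, 0.1, -0.8]
opening: 0.0292
```

```bash
python3 -c "
from h import *
s=snap('wrist','wrist5')
go([.5793,-.0038,.0140])"
```

```text
clock 5.6 tcp [ 0.5794 -0.004   0.0149] rpy [-1.7997e+02 -4.0000e-02  1.6903e+02] F [-0.14  0.46  0.4 ] op 0.0296
shift [0.001 0.001 0.006] turn [-0.0004 -0.0006  0.0005]
```

View pics/wrist5.png

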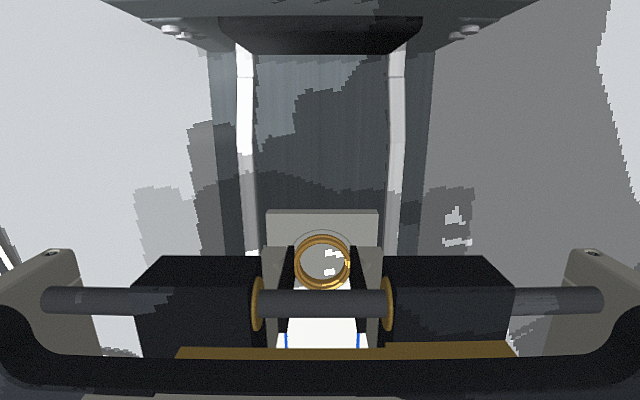

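>>> drive_tool(
  moves=[
    [0, 0, 0.003, 0, 0, 0],
    [0, 0, 0.003, 0, 0, 0],
    [0, 0, 0.003, 0, 0, 0],
    [0, 0, 0.003, 0, 0, 0],
    [0, 0, 0.003, 0, 0, 0],
    [0, 0, 0.003, 0, 0, 0],
  ],
  fingers=0.1,
)

```text
clock: 6.2
tool_pos: [0.5794, -0.0039, 0.0144]
orientation: [-180.0, -0.0, 169.0]
force: [0.8, -0.1, -1.3]
opening: 0.0479
```

>>> drive_tool(
  moves=[
    [0, 0, -0.05, 0, 0, 0],
    [0, 0, -0.2, 0, 0, 0],
    [0, 0.3, -0.45, 0, 0, 0],
    [0, 0.6, -0.45, 0, 0, 0],
    [0, 0.85, -0.45, 0, 0, 0],
    [0, 0.85, -0.45, 0, 0, 0],
  ],
)

```text
clock: 6.8
tool_pos: [0.6054, 0.1257, 0.0832]
orientation: [179.9, 0.1, 169.3]
force: [0.2, -0.5, -0.4]
opening: 0.0484
```

```bash
python3 -c "
from h import *
s=snap('wrist','wrist6')
go([.5793,-.0038,.0140])"
```

```text
clock 6.85 tcp [0.6042 0.1236 0.0826] rpy [1.7998e+02 2.0000e-02 1.6920e+02] F [-0.63 -0.67 -0.57] op 0.0483
shift [ 0.004 -0.866  0.457] turn [0.0003 0.0004 0.0033]
```

View pics/wrist6.png

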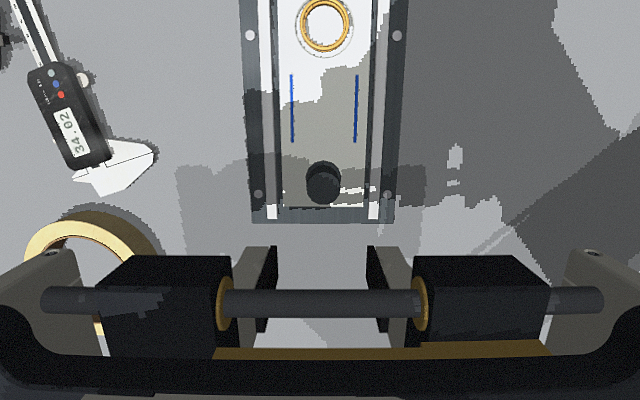

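```bash
python3 -c "
from h import *
s=load('wrist6')
cv2.imwrite('pics/w6z.png',cv2.resize(s['pixels'][0:70,270:380,::-1],None,fx=7,fy=7,interpolation=cv2.INTER_CUBIC))
p=s['pixels'].astype(int)[0:70,270:380];m=((p[...,0]-p[...,2])>60).astype(np.uint8);(cx,cy),r=cv2.minEnclosingCircle(cv2.findNonZero(m));print(cx+270,cy,r,plane(s,cx+270,cy,.0155))
print('knob',plane(s,323,187.5,.044))
"
```

```text
324.0 24.200000762939453 27.096961975097656 [ 0.58003069 -0.00371142  0.0155    ]
knob [0.59921733 0.0944006  0.044     ]
```

View pics/w6z.png

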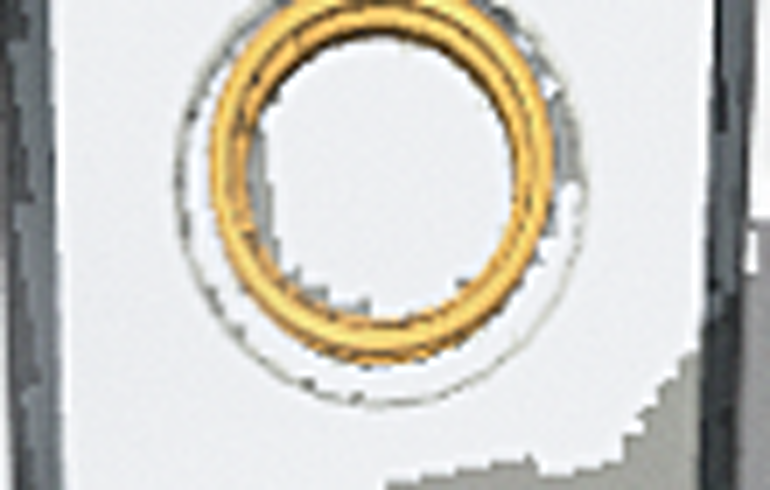

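The ring is seated concentrically, with an even gap all round. Next I'll shut the fingers and drop in behind the knob.

```bash
python3 -c "
from h import *
go([.6063,.1307,.05]);go([.6063,.1307,.024])"
```

```text
clock 6.85 tcp [0.6042 0.1236 0.0826] rpy [1.7998e+02 2.0000e-02 1.6920e+02] F [-0.63 -0.67 -0.57] op 0.0483
shift [-0.005  0.049  0.217] turn [0.0003 0.0004 0.0033]
clock 6.85 tcp [0.6042 0.1236 0.0826] rpy [1.7998e+02 2.0000e-02 1.6920e+02] F [-0.63 -0.67 -0.57] op 0.0483
shift [-0.005  0.049  0.39 ] turn [0.0003 0.0004 0.0033]
```

>>> drive_tool(
  moves=[
    [-0.005, 0.049, 0.05, 0, 0, 0.003],
    [-0.005, 0.049, 0.15, 0, 0, 0.003],
    [-0.005, 0.049, 0.25, 0, 0, 0.003],
    [-0.005, 0.049, 0.33, 0, 0, 0.003],
    [-0.005, 0.049, 0.38, 0, 0, 0.003],
    [-0.005, 0.049, 0.39, 0, 0, 0.003],
    [-0.005, 0.049, 0.39, 0, 0, 0.003],
    [-0.005, 0.049, 0.39, 0, 0, 0.003],
  ],
  fingers=-1,
)

```text
clock: 7.65
tool_pos: [0.6068, 0.1309, 0.0247]
orientation: [180.0, 0.1, 169.0]
force: [0.5, 0.9, 0.4]
opening: 0.0004
```

```bash
cat >> h.py <<'E'
D=np.array([np.cos(np.radians(-101)),np.sin(np.radians(-101)),0]); G=np.array([.5557,-.1287,0])
def st():
    o=sensors.get_obs(); e=o['tool_pos']-G; print('clk',round(o['clock'],2),'gx',round(e@D*1e3,2),'gy',round((e[1]*D[0]-e[0]*D[1])*1e3,2),'z',round(o['tool_pos'][2],4),'rpy',o['orientation'].round(2),'Fpush',round(-o['force']@D,2),'F',o['force'].round(1),'op',round(o['opening'],4))
E
python3 -c "
from h import *
s=snap('wrist','wrist7');st();go([.6063,.1307,.024])
k=np.array([.5994,.0944,0])-G;print('knob gx',k@D,'gy',k[1]*D[0]-k[0]*D[1])"
```

```text
clk 7.7 gx -264.58 gy 0.65 z 0.0247 rpy [1.7994e+02 7.0000e-02 1.6902e+02] Fpush 0.36 F [ 0.3  0.3 -0.2] op 0.0002
clock 7.7 tcp [0.6068 0.1309 0.0247] rpy [1.7994e+02 7.0000e-02 1.6902e+02] F [ 0.28  0.31 -0.16] op 0.0002
shift [ 0.003 -0.002  0.005] turn [0.0009 0.0012 0.0004]
knob gx -0.22733937772512888 gy 0.00032762104815583365
```

View pics/wrist7.png

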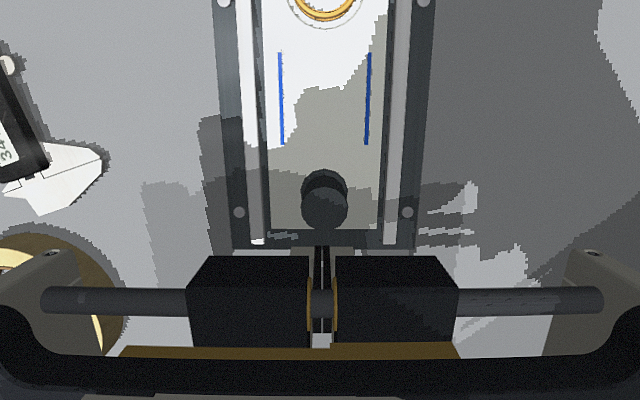

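The fingers are shut and aligned behind the knob: knob column 324, finger column 322. Now I'll advance.

>>> drive_tool(
  moves=[
    [0, -0.02, 0, 0, 0, 0],
    [0, -0.04, 0, 0, 0, 0],
    [0, -0.06, 0, 0, 0, 0],
    [0, -0.08, 0, 0, 0, 0],
    [0, -0.1, 0, 0, 0, 0],
    [0, -0.12, 0, 0, 0, 0],
    [0, -0.14, 0, 0, 0, 0],
    [0, -0.16, 0, 0, 0, 0],
  ],
)

```text
clock: 8.5
tool_pos: [0.6025, 0.1075, 0.0248]
orientation: [179.9, 0.1, 169.0]
force: [0.9, 2.7, -1.2]
opening: 0.0001
```

```bash
python3 -c "
from h import *
st()"
```

```text
clk 8.5 gx -240.77 gy 0.87 z 0.0248 rpy [1.7991e+02 1.0000e-01 1.6903e+02] Fpush 2.8 F [ 0.9  2.7 -1.2] op 0.0001
```

>>> drive_tool(
  moves=[
    [0, -0.03, 0, 0, 0, 0],
    [0, -0.06, 0, 0, 0, 0],
    [0, -0.09, 0, 0, 0, 0],
    [0, -0.12, 0, 0, 0, 0],
    [0, -0.15, 0, 0, 0, 0],
    [0, -0.18, 0, 0, 0, 0],
    [0, -0.21, 0, 0, 0, 0],
    [0, -0.24, 0, 0, 0, 0],
  ],
)

```text
clock: 9.3
tool_pos: [0.5956, 0.0718, 0.0248]
orientation: [179.9, 0.1, 169.0]
force: [1.0, 1.9, 0.1]
opening: -0.0001
```

```bash
python3 -c "
from h import *
st();snap('top','top8');snap('wrist','wrist8')"
```

```text
clk 9.3 gx -204.43 gy 0.92 z 0.0248 rpy [1.7991e+02 1.1000e-01 1.6903e+02] Fpush 2.05 F [1.  1.9 0.1] op -0.0001
```

View pics/wrist8.png

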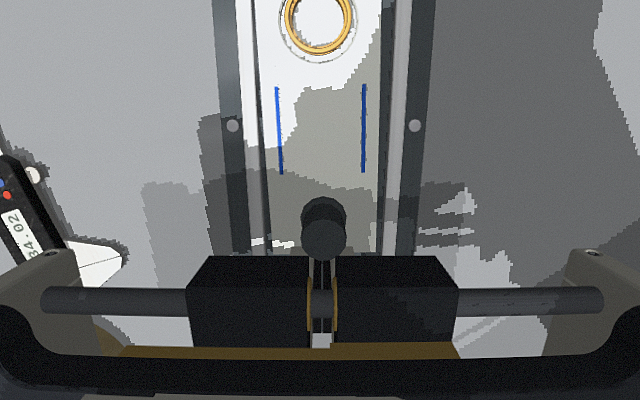

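```bash
python3 -c "
from h import *
s=load('wrist8')
for (u,v,z) in ((323.5,240,.044),(319,19,.0155)):
  e=plane(s,u,v,z)-G;print(e@D,e[1]*D[0]-e[0]*D[1])"
```

```text
-0.18245539227469343 0.0003832580238039007
-0.0823991931668452 0.002601845370215055
```

>>> drive_tool(
  moves=[
    [0, -0.03, 0, 0, 0, 0],
    [0, -0.06, 0, 0, 0, 0],
    [0, -0.09, 0, 0, 0, 0],
    [0, -0.12, 0, 0, 0, 0],
    [0, -0.15, 0, 0, 0, 0],
    [0, -0.18, 0, 0, 0, 0],
    [0, -0.21, 0, 0, 0, 0],
    [0, -0.24, 0, 0, 0, 0],
  ],
)

```text
clock: 10.2
tool_pos: [0.5884, 0.0356, 0.0248]
orientation: [179.9, 0.1, 169.0]
force: [0.8, 2.8, 0.1]
opening: -0.0
```

```bash
python3 -c "
from h import *
st();snap('top','top9');snap('wrist','wrist9');snap('scene','scene9')"
```

```text
clk 10.2 gx -167.54 gy 0.78 z 0.0248 rpy [1.7994e+02 8.0000e-02 1.6901e+02] Fpush 2.9 F [0.8 2.8 0.1] op -0.0
```

View pics/wrist9.png

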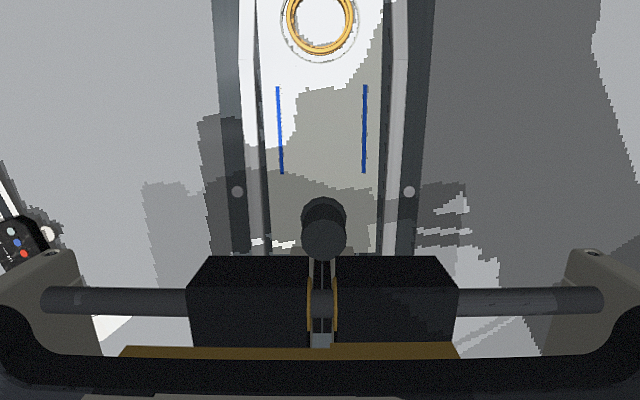

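View pics/scene9.png

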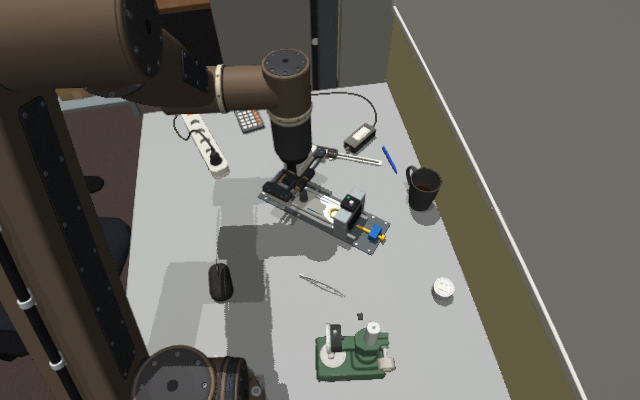

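>>> drive_tool(
  moves=[
    [0, -0.02, 0, 0, 0, 0],
    [0, -0.04, 0, 0, 0, 0],
    [0, -0.06, 0, 0, 0, 0],
    [0, -0.08, 0, 0, 0, 0],
    [0, -0.1, 0, 0, 0, 0],
    [0, -0.12, 0, 0, 0, 0],
    [0, -0.14, 0, 0, 0, 0],
    [0, -0.16, 0, 0, 0, 0],
  ],
)

```text
clock: 11.15
tool_pos: [0.5834, 0.0114, 0.0246]
orientation: [180.0, 0.0, 169.0]
force: [0.3, 3.3, 0.6]
opening: 0.0004
```

```bash
python3 -c "
from h import *
st()"
```

```text
clk 11.15 gx -142.82 gy 0.48 z 0.0246 rpy [1.7999e+02 4.0000e-02 1.6898e+02] Fpush 3.27 F [0.3 3.3 0.6] op 0.0004
```

>>> drive_tool(
  moves=[
    [0, -0.006, 0, 0, 0, 0],
    [0, -0.012, 0, 0, 0, 0],
    [0, -0.018, 0, 0, 0, 0],
    [0, -0.024, 0, 0, 0, 0],
    [0, -0.03, 0, 0, 0, 0],
  ],
)

```text
clock: 11.65
tool_pos: [0.5826, 0.007, 0.0246]
orientation: [180.0, 0.0, 169.0]
force: [0.9, 2.9, -0.9]
opening: 0.0006
```

>>> drive_tool(
  moves=[
    [0, -0.003, 0, 0, 0, 0],
    [0, -0.006, 0, 0, 0, 0],
    [0, -0.009, 0, 0, 0, 0],
    [0, -0.012, 0, 0, 0, 0],
  ],
)

```text
clock: 12.05
tool_pos: [0.5822, 0.0052, 0.0246]
orientation: [180.0, 0.0, 169.0]
force: [0.4, 2.5, 0.5]
opening: 0.0003
```

```bash
python3 -c "
from h import *
st()"
```

```text
clk 12.05 gx -136.55 gy 0.49 z 0.0246 rpy [1.7998e+02 4.0000e-02 1.6899e+02] Fpush 2.53 F [0.4 2.5 0.5] op 0.0003
```

>>> drive_tool(
  moves=[
    [0, -0.002, 0, 0, 0, 0],
    [0, -0.004, 0, 0, 0, 0],
    [0, -0.006, 0, 0, 0, 0],
    [0, -0.008, 0, 0, 0, 0],
  ],
)

```text
clock: 12.45
tool_pos: [0.582, 0.004, 0.0246]
orientation: [180.0, 0.0, 169.0]
force: [0.3, 3.2, -0.1]
opening: 0.0005
```

>>> drive_tool(
  moves=[
    [0, -0.002, 0, 0, 0, 0],
    [0, -0.004, 0, 0, 0, 0],
    [0, -0.006, 0, 0, 0, 0],
    [0, -0.008, 0, 0, 0, 0],
  ],
)

```text
clock: 12.85
tool_pos: [0.5818, 0.0028, 0.0246]
orientation: [180.0, 0.0, 169.0]
force: [0.2, 3.5, 0.2]
opening: 0.0007
```

```bash
python3 -c "
from h import *
st()"
```

```text
clk 12.85 gx -134.1 gy 0.52 z 0.0246 rpy [1.7998e+02 5.0000e-02 1.6899e+02] Fpush 3.46 F [0.2 3.5 0.2] op 0.0007
```

```bash
python3 -c "
from h import *
s=load('scene0');
for z in (.008,.01,.014):
  e=plane(s,250+533.5/5-.5,160+328.5/5-.5,z)-G;print(z,e@D*1e3,e[1]*D[0]-e[0]*D[1])
s=load('top0')
for z in (.008,.01,.014):
  e=plane(s,230+595/5,150+280/5,z)-G;print(z,e@D*1e3,e[1]*D[0]-e[0]*D[1])
cv2.imwrite('pics/s0zz.png',cv2.resize(load('scene0')['pixels'][205:255,335:395,::-1],None,fx=12,fy=12,interpolation=cv2.INTER_CUBIC))
"
```

```text
0.008 23.243272214412524 0.002459099781393479
0.01 23.72637593183415 0.001309301489917794
0.014 24.692583366677393 -0.0009902950930336905
0.008 28.389554372444902 -0.0012404162694466467
0.01 28.323597376267276 -0.0016247907549327449
0.014 28.19168338391205 -0.002393539725904937
```

View pics/s0zz.png

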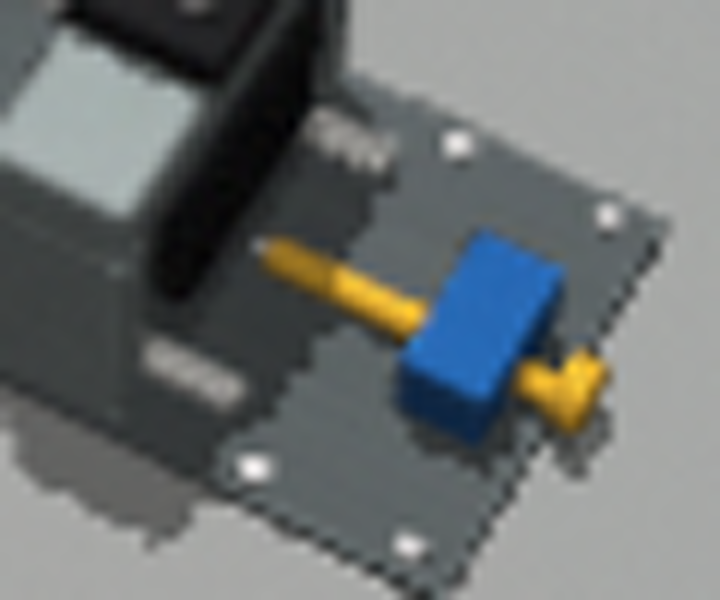

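The screw face shows at about gantry x = 24 mm, which puts contact near gx −126. I'll move slowly from here.

>>> drive_tool(
  moves=[
    [0, -0.002, 0, 0, 0, 0],
    [0, -0.004, 0, 0, 0, 0],
    [0, -0.006, 0, 0, 0, 0],
    [0, -0.008, 0, 0, 0, 0],
  ],
)

```text
clock: 13.25
tool_pos: [0.5816, 0.0016, 0.0246]
orientation: [180.0, 0.0, 169.0]
force: [0.4, 2.8, 0.2]
opening: 0.0006
```

>>> drive_tool(
  moves=[
    [0, -0.001, 0, 0, 0, 0],
    [0, -0.002, 0, 0, 0, 0],
    [0, -0.003, 0, 0, 0, 0],
    [0, -0.004, 0, 0, 0, 0],
    [0, -0.005, 0, 0, 0, 0],
  ],
)

```text
clock: 13.75
tool_pos: [0.5814, 0.0008, 0.0246]
orientation: [180.0, 0.0, 169.0]
force: [0.5, 2.6, 0.6]
opening: 0.0004
```

```bash
python3 -c "
from h import *
st()"
```

```text
clk 13.75 gx -132.06 gy 0.46 z 0.0246 rpy [1.7999e+02 4.0000e-02 1.6899e+02] Fpush 2.68 F [0.5 2.6 0.6] op 0.0004
```

>>> drive_tool(
  moves=[
    [0, -0.001, 0, 0, 0, 0],
    [0, -0.002, 0, 0, 0, 0],
    [0, -0.003, 0, 0, 0, 0],
    [0, -0.004, 0, 0, 0, 0],
    [0, -0.005, 0, 0, 0, 0],
  ],
)

```text
clock: 14.25
tool_pos: [0.5812, 0.0001, 0.0246]
orientation: [180.0, 0.0, 169.0]
force: [0.4, 3.3, 0.7]
opening: 0.0005
```

>>> drive_tool(
  moves=[
    [0, -0.001, 0, 0, 0, 0],
    [0, -0.002, 0, 0, 0, 0],
    [0, -0.003, 0, 0, 0, 0],
    [0, -0.004, 0, 0, 0, 0],
    [0, -0.005, 0, 0, 0, 0],
  ],
)

```text
clock: 14.75
tool_pos: [0.5811, -0.0006, 0.0246]
orientation: [180.0, 0.0, 169.0]
force: [0.5, 3.4, 0.3]
opening: 0.0007
```

>>> drive_tool(
  moves=[
    [0, -0.001, 0, 0, 0, 0],
    [0, -0.002, 0, 0, 0, 0],
    [0, -0.003, 0, 0, 0, 0],
    [0, -0.004, 0, 0, 0, 0],
    [0, -0.005, 0, 0, 0, 0],
  ],
)

```text
clock: 15.25
tool_pos: [0.5809, -0.0013, 0.0246]
orientation: [180.0, 0.0, 169.0]
force: [0.6, 4.3, 0.1]
opening: 0.0009
```

>>> drive_tool(
  moves=[
    [0, -0.001, 0, 0, 0, 0],
    [0, -0.002, 0, 0, 0, 0],
    [0, -0.003, 0, 0, 0, 0],
    [0, -0.004, 0, 0, 0, 0],
  ],
)

```text
clock: 15.65
tool_pos: [0.5808, -0.002, 0.0246]
orientation: [180.0, 0.0, 169.0]
force: [0.7, 2.8, -0.3]
opening: 0.0007
```

>>> drive_tool(
  moves=[
    [0, -0.001, 0, 0, 0, 0],
    [0, -0.002, 0, 0, 0, 0],
    [0, -0.003, 0, 0, 0, 0],
    [0, -0.004, 0, 0, 0, 0],
  ],
)

```text
clock: 16.05
tool_pos: [0.5807, -0.0026, 0.0246]
orientation: [180.0, 0.0, 169.0]
force: [-0.1, 4.4, 0.0]
opening: 0.0002
```

>>> drive_tool(
  moves=[
    [0, -0.001, 0, 0, 0, 0],
    [0, -0.002, 0, 0, 0, 0],
    [0, -0.003, 0, 0, 0, 0],
  ],
)

```text
clock: 16.35
tool_pos: [0.5806, -0.003, 0.0246]
orientation: [180.0, 0.0, 169.0]
force: [1.3, 2.7, 1.4]
opening: 0.0002
```

```bash
python3 -c "
from h import *
st()"
```

```text
clk 16.35 gx -128.14 gy 0.51 z 0.0246 rpy [1.7998e+02 5.0000e-02 1.6899e+02] Fpush 2.87 F [1.3 2.7 1.4] op 0.0002
```

>>> drive_tool(
  moves=[
    [0, -0.001, 0, 0, 0, 0],
    [0, -0.002, 0, 0, 0, 0],
    [0, -0.003, 0, 0, 0, 0],
  ],
)

```text
clock: 16.65
tool_pos: [0.5805, -0.0035, 0.0246]
orientation: [180.0, 0.0, 169.0]
force: [0.2, 3.6, 0.9]
opening: 0.0007
```

>>> drive_tool(
  moves=[
    [0, -0.001, 0, 0, 0, 0],
    [0, -0.002, 0, 0, 0, 0],
    [0, -0.003, 0, 0, 0, 0],
  ],
)

```text
clock: 16.95
tool_pos: [0.5805, -0.0039, 0.0246]
orientation: [180.0, 0.0, 169.0]
force: [-0.4, 4.4, 0.7]
opening: 0.0001
```

>>> drive_tool(
  moves=[
    [0, -0.001, 0, 0, 0, 0],
    [0, -0.002, 0, 0, 0, 0],
    [0, -0.003, 0, 0, 0, 0],
  ],
)

```text
clock: 17.25
tool_pos: [0.5804, -0.0043, 0.0246]
orientation: [180.0, 0.0, 169.0]
force: [0.6, 3.3, 0.4]
opening: 0.0003
```

>>> drive_tool(
  moves=[
    [0, -0.001, 0, 0, 0, 0],
    [0, -0.002, 0, 0, 0, 0],
    [0, -0.003, 0, 0, 0, 0],
  ],
)

```text
clock: 17.55
tool_pos: [0.5803, -0.0048, 0.0246]
orientation: [180.0, 0.0, 169.0]
force: [0.2, 4.2, 0.3]
opening: 0.0003
```

>>> drive_tool(
  moves=[
    [0, -0.001, 0, 0, 0, 0],
    [0, -0.002, 0, 0, 0, 0],
    [0, -0.003, 0, 0, 0, 0],
  ],
)

```text
clock: 17.85
tool_pos: [0.5802, -0.0052, 0.0246]
orientation: [180.0, 0.0, 169.0]
force: [0.9, 3.7, 0.2]
opening: 0.0004
```

>>> drive_tool(
  moves=[
    [0, -0.001, 0, 0, 0, 0],
    [0, -0.002, 0, 0, 0, 0],
    [0, -0.003, 0, 0, 0, 0],
  ],
)

```text
clock: 18.15
tool_pos: [0.5802, -0.0056, 0.0246]
orientation: [180.0, 0.0, 169.0]
force: [0.3, 3.5, 1.3]
opening: 0.0005
```

>>> drive_tool(
  moves=[
    [0, -0.001, 0, 0, 0, 0],
    [0, -0.002, 0, 0, 0, 0],
    [0, -0.003, 0, 0, 0, 0],
  ],
)

```text
clock: 18.45
tool_pos: [0.5801, -0.0061, 0.0247]
orientation: [180.0, 0.1, 169.0]
force: [0.8, 3.7, -0.1]
opening: 0.0006
```

>>> drive_tool(
  moves=[
    [0, -0.001, 0, 0, 0, 0],
    [0, -0.002, 0, 0, 0, 0],
    [0, -0.003, 0, 0, 0, 0],
  ],
)

```text
clock: 18.75
tool_pos: [0.58, -0.0065, 0.0247]
orientation: [180.0, 0.1, 169.0]
force: [1.8, 3.9, -0.2]
opening: 0.0007
```

>>> drive_tool(
  moves=[
    [0, -0.001, 0, 0, 0, 0],
    [0, -0.002, 0, 0, 0, 0],
    [0, -0.003, 0, 0, 0, 0],
  ],
)

```text
clock: 19.05
tool_pos: [0.5799, -0.007, 0.0246]
orientation: [180.0, 0.1, 169.0]
force: [0.6, 4.4, 0.3]
opening: 0.0003
```

>>> drive_tool(
  moves=[
    [0, -0.001, 0, 0, 0, 0],
    [0, -0.002, 0, 0, 0, 0],
    [0, -0.003, 0, 0, 0, 0],
  ],
)

```text
clock: 19.35
tool_pos: [0.5798, -0.0074, 0.0247]
orientation: [180.0, 0.1, 169.0]
force: [0.5, 4.6, -0.2]
opening: 0.0005
```

```bash
python3 -c "
from h import *
st()"
```

```text
clk 19.35 gx -123.67 gy 0.56 z 0.0247 rpy [1.7997e+02 5.0000e-02 1.6899e+02] Fpush 4.63 F [ 0.5  4.6 -0.2] op 0.0005
```

>>> drive_tool(
  moves=[
    [0, -0.001, 0, 0, 0, 0],
    [0, -0.002, 0, 0, 0, 0],
    [0, -0.003, 0, 0, 0, 0],
  ],
)

```text
clock: 19.65
tool_pos: [0.5799, -0.0076, 0.0247]
orientation: [179.9, 0.1, 169.0]
force: [0.8, 5.9, -0.2]
opening: 0.0007
```

>>> drive_tool(
  moves=[
    [0, -0.001, 0, 0, 0, 0],
    [0, -0.002, 0, 0, 0, 0],
    [0, -0.003, 0, 0, 0, 0],
  ],
)

```text
clock: 19.95
tool_pos: [0.5799, -0.0077, 0.0247]
orientation: [179.9, 0.1, 169.0]
force: [0.6, 7.1, -0.3]
opening: 0.0003
```

The carrier has met the rigid face: force is rising and the TCP has nearly stopped. I'll build up the press gradually, aiming for a wrist reading of about 13 N (roughly 3 N of it friction).

>>> drive_tool(
  moves=[
    [0, -0.002, 0, 0, 0, 0],
    [0, -0.003, 0, 0, 0, 0],
    [0, -0.004, 0, 0, 0, 0],
    [0, -0.004, 0, 0, 0, 0],
  ],
)

```text
clock: 20.35
tool_pos: [0.58, -0.0077, 0.0247]
orientation: [179.9, 0.1, 169.0]
force: [0.8, 7.4, 0.2]
opening: 0.0003
```

>>> drive_tool(
  moves=[
    [0, -0.003, 0, 0, 0, 0],
    [0, -0.005, 0, 0, 0, 0],
    [0, -0.006, 0, 0, 0, 0],
    [0, -0.006, 0, 0, 0, 0],
  ],
)

```text
clock: 20.75
tool_pos: [0.5803, -0.0078, 0.0247]
orientation: [179.8, 0.2, 169.0]
force: [0.8, 7.3, -0.9]
opening: 0.0007
```

```bash
python3 -c "
from h import *
st();s=snap('wrist','wrist10');print(sensors.get_obs()['moment'])"
```

```text
clk 20.75 gx -123.35 gy 1.1 z 0.0247 rpy [1.7982e+02 1.5000e-01 1.6899e+02] Fpush 7.35 F [ 0.8  7.3 -0.9] op 0.0007
[ 3.04729972 -0.45778956 -0.02720784]
```

View pics/wrist10.png

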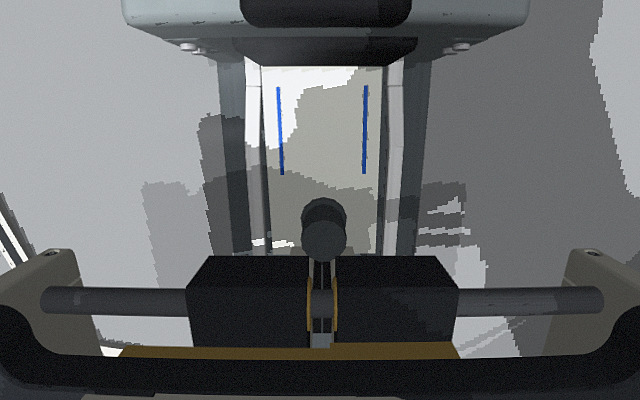

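```bash
python3 -c "
from h import *
p=G+D*-.12335; L=np.array([-D[1],D[0],0])
o=sensors.get_obs()['tool_pos'];go([.5798,-.0078,.0247])"
```

```text
clock 20.8 tcp [ 0.5803 -0.0078  0.0248] rpy [1.7982e+02 1.5000e-01 1.6899e+02] F [ 0.41  8.07 -0.5 ] op 0.0005
shift [ 0.004 -0.001  0.   ] turn [ 0.0031  0.0025 -0.0001]
```

>>> drive_tool(
  moves=[
    [0.001, -0.004, 0, 0.001, 0.001, 0],
    [0.002, -0.005, 0, 0.002, 0.002, 0],
    [0.003, -0.006, 0, 0.003, 0.002, 0],
  ],
)

```text
clock: 21.1
tool_pos: [0.5803, -0.0079, 0.0248]
orientation: [179.9, 0.1, 169.0]
force: [2.7, 8.5, -1.0]
opening: 0.0002
```

```bash
python3 -c "
from h import *
st()"
```

```text
clk 21.1 gx -123.31 gy 1.11 z 0.0248 rpy [1.7993e+02 9.0000e-02 1.6900e+02] Fpush 8.84 F [ 2.7  8.5 -1. ] op 0.0002
```

>>> drive_tool(
  moves=[
    [0, -0.006, 0, 0.001, 0.001, 0],
    [0, -0.008, 0, 0.001, 0.001, 0],
    [0, -0.009, 0, 0.002, 0.001, 0],
  ],
)

```text
clock: 21.4
tool_pos: [0.581, -0.0081, 0.025]
orientation: [180.0, 0.1, 169.0]
force: [1.4, 10.5, -0.1]
opening: 0.0006
```

```bash
python3 -c "
from h import *
st()"
```

```text
clk 21.4 gx -123.21 gy 1.77 z 0.025 rpy [1.7996e+02 1.2000e-01 1.6901e+02] Fpush 10.59 F [ 1.4 10.5 -0.1] op 0.0006
```

>>> drive_tool(
  moves=[
    [0.004, -0.008, 0, 0.001, 0.002, 0],
    [0.006, -0.01, 0, 0.001, 0.002, 0],
    [0.008, -0.011, 0, 0.001, 0.002, 0],
  ],
)

```text
clock: 21.7
tool_pos: [0.5808, -0.0082, 0.0253]
orientation: [179.9, 0.1, 169.0]
force: [2.5, 10.0, -0.4]
opening: 0.0004
```

```bash
python3 -c "
from h import *
st()"
```

```text
clk 21.7 gx -123.09 gy 1.63 z 0.0253 rpy [1.7990e+02 1.3000e-01 1.6903e+02] Fpush 10.25 F [ 2.5 10.  -0.4] op 0.0004
```

>>> drive_tool(
  moves=[
    [0.004, -0.01, 0.002, 0.002, 0.002, 0],
    [0.006, -0.013, 0.003, 0.002, 0.002, 0],
    [0.006, -0.014, 0.003, 0.002, 0.002, 0],
  ],
)

```text
clock: 22.0
tool_pos: [0.5811, -0.0083, 0.0253]
orientation: [179.9, 0.2, 169.0]
force: [1.7, 12.5, -0.5]
opening: 0.0005
```

```bash
python3 -c "
from h import *
st()"
```

```text
clk 22.0 gx -123.0 gy 1.98 z 0.0253 rpy [1.7987e+02 1.7000e-01 1.6905e+02] Fpush 12.59 F [ 1.7 12.5 -0.5] op 0.0005
```

>>> drive_tool(
  moves=[
    [0.006, -0.013, 0.002, 0.003, 0.003, 0],
    [0.006, -0.014, 0.002, 0.003, 0.003, 0],
    [0.006, -0.014, 0.002, 0.003, 0.003, 0],
    [0.006, -0.014, 0.002, 0.003, 0.003, 0],
    [0.006, -0.014, 0.002, 0.003, 0.003, 0],
  ],
)

```text
clock: 22.5
tool_pos: [0.5815, -0.0084, 0.0255]
orientation: [179.9, 0.2, 169.1]
force: [1.1, 11.6, -0.8]
opening: 0.0003
```

```bash
python3 -c "
from h import *
st()"
```

```text
clk 22.5 gx -122.98 gy 2.36 z 0.0255 rpy [1.7990e+02 1.6000e-01 1.6908e+02] Fpush 11.64 F [ 1.1 11.6 -0.8] op 0.0003
```

>>> drive_tool(
  moves=[
    [0.006, -0.014, 0.002, 0.003, 0.003, 0],
    [0.006, -0.015, 0.002, 0.003, 0.003, 0],
    [0.006, -0.016, 0.002, 0.003, 0.003, 0],
    [0.006, -0.016, 0.002, 0.003, 0.003, 0],
  ],
)

```text
clock: 22.9
tool_pos: [0.5819, -0.0086, 0.0257]
orientation: [179.9, 0.2, 169.1]
force: [2.6, 14.3, 0.0]
opening: 0.0006
```

```bash
python3 -c "
from h import *
st()"
```

```text
clk 22.9 gx -122.89 gy 2.81 z 0.0257 rpy [1.7991e+02 1.6000e-01 1.6911e+02] Fpush 14.5 F [ 2.6 14.3  0. ] op 0.0006
```

The reading reached 14.5 N at the wrist, so about 11 N on the stop. Now I'll withdraw gently.

>>> drive_tool(
  moves=[
    [0, -0.013, 0, 0, 0, 0],
    [0, -0.008, 0, 0, 0, 0],
    [0, 0, 0, 0, 0, 0],
    [0, 0.01, 0, 0, 0, 0],
    [0, 0.03, 0, 0, 0, 0],
    [0, 0.08, 0, 0, 0, 0],
    [0, 0.2, 0, 0, 0, 0],
    [0, 0.3, 0, 0, 0, 0],
  ],
)

```text
clock: 23.7
tool_pos: [0.5908, 0.0367, 0.0258]
orientation: [179.9, 0.2, 169.1]
force: [-0.2, 0.2, -0.1]
opening: 0.0003
```

```bash
python3 -c "
from h import *
st();s=snap('wrist','wrist11');t=snap('scene','scene11')
cv2.imwrite('pics/s11z.png',cv2.resize(t['pixels'][160:260,250:400,::-1],None,fx=5,fy=5,interpolation=cv2.INTER_CUBIC))"
```

```text
clk 23.7 gx -169.07 gy 2.87 z 0.0258 rpy [1.7992e+02 1.7000e-01 1.6910e+02] Fpush 0.12 F [-0.2  0.2 -0.1] op 0.0003
```

View pics/wrist11.png

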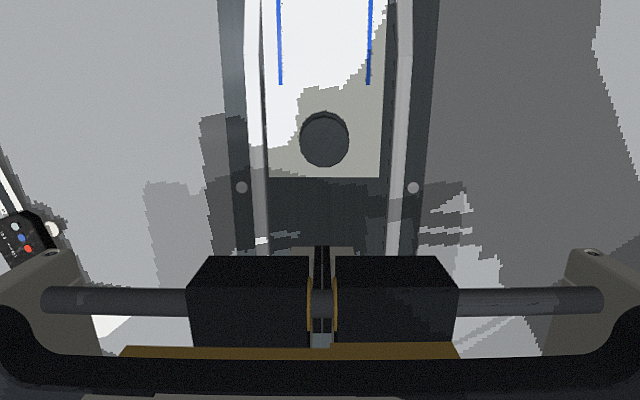

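View pics/s11z.png

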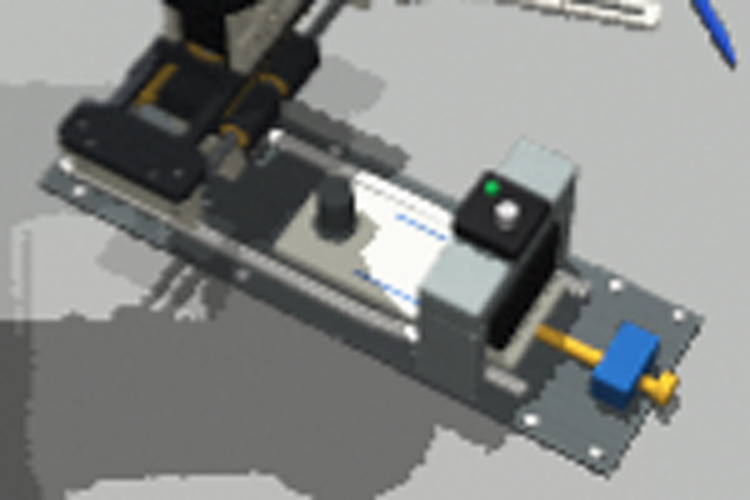

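```bash
python3 -c "
from h import *
s=load('wrist11')
e=plane(s,324,140,.044)-G;print('knob gx',e@D*1e3)
print(ticket.close_job())"
```

```text
knob gx -101.40807250858697
the job is handed in; nothing more can be done
None
```

The ring is in the nest and the carrier is pressed home against the stop. I handed the job in at about 23.8 s on the robot clock; no verdict was reported.

- **Ring:** I gripped it across its outside diameter, laid it in the nest, let go and withdrew. The wrist camera then showed it flat and centred, with an even gap all round.
- **Carrier:** I pushed it from behind the knob with the fingers shut. Sliding took about 3 N, and the spring pin seemed to add slightly to that. It met the rigid screw face at gantry x of about 26–27 mm; the screw had looked to be at 24–28 mm in the pictures.
- **Press:** the wrist read 11.6 to 14.5 N over about 0.9 s. Less sliding friction, that is about 8 to 11 N on the stop. The stop force is inferred this way, not measured directly. While pressing, the fingertips crept about 2 mm sideways on the knob.
- **Final checks:** after I backed off, the knob stood at gantry x = −101.4 mm, which puts the nest at about −1 mm (−18 to +14 allowed). The front edge was at the screw in the scene view.
- **Not checked:** the ring is hidden under the reader head, so I could not see it at the end. I felt no sudden force in the tunnel. I also could not confirm the contact force left on the pin, and I only glanced at the bystanders in the pictures without measuring them.

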